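# Index the swivel vise so the bar lies over its rest

### The job

Turn the small bench vise to its next index hole on the side of the round bar rest, so that the clamped bar ends up above the rest's dished head: pull the spring plunger clear by its black knob, swing the vise round by the knob, and let the pin drop fully home in that hole so the vise is locked. The hole is not exactly where it ought to be, so feel for it, without forcing the pin against the arc or the hole's sides, and leave the other things on the bench where they are.

Things in the scene. Friction and masses are not known exactly. Their poses are not given: they have to be found in the camera images.
- pivot (a point): point on the vertical axis about which the small grey bench vise swivels, 26 mm above the bench (as high as the top of the index arc). Turns with the vise: its x axis points along the clamped bar to its free end, -x along the flat lug to the plunger. On the plunger's side the vise's jaws, up to 128 mm above the bench, stay within 60 mm of this axis.
- knob (a point): centre of the plunger's black round knob, 26 mm wide, 24 mm tall, axis vertical, 140 mm from the pivot axis on the lug's end. With the plunger home its underside is 66 mm and its top 90 mm above the bench. Below it: a stem 9 mm thick, a barrel 19 mm wide with its top at 56 mm, the lug, 24 mm wide, top at 44 mm.
- plunger (a joint): height of the plunger in m: 0 = home (pin down in a hole), up to 0.020 = pulled to its stop. A spring pushes it down with 7.5 N at home plus 300 N/m as it is pulled (about 11 N when clear). The flat-ended pin stands 12 mm deep in a hole: above 0.012 it is clear of the arc; at about 0.0115 it rides on the arc's flat top and goes no lower.
- vise (a joint): swivel angle of the vise in rad, anticlockwise from above positive; 0 = the middle hole, where it starts. Swings from -0.62 to 0.62 while the pin is clear and stays where it is left. Swivelling takes about 2 to 4 N at the knob, or 4 to 8 N with the pin riding on the arc.
- foot: fixed foot of the vise with the index arc, a flat steel strip 32 mm wide, top at 26 mm, 140 mm from the axis. Origin on the swivel axis at bench height; -x points to the middle hole. One more hole on each side, in an end piece screwed down by hand: 0.37 to 0.53 rad from the middle one, not measured, to be found by feel. Holes: 13 mm along the arc, 1.5 mm play each side of the pin.
- pin: flat-ended steel pin, 10 mm thick, under the plunger; moves with the knob. Origin on the plunger's axis, 78 mm below the knob's centre. With the knob held only loosely the spring keeps the pin riding on the arc until it snaps into a hole. More than 30 N against the arc or a hole's side damages it.
- bar_end (a point): underside of the square steel bar (12 mm thick) clamped in the vise, 170 mm from the pivot axis, near the bar's free end, 116 mm above the bench; turns with the vise.
- rest: the bar rest: a fixed round steel stand with a wide foot, a thin stem and a dished head 64 mm across, 108 mm high. Origin: centre of its underside. It stands about 170 mm from the pivot axis, about one hole (0.45 rad) to one side of where the bar points at the start, on either side.
- tin: low open metal tin, 72 mm across, 48 mm high; stands beyond the vise on the other side from the rest; leave alone. Origin: centre of its underside.
- collar: loose steel ring, 44 mm across, 22 mm high, beside the vise; leave alone. Origin: centre of its underside.
- gourd: small dry gourd, 76 mm across, 80 mm high, beside the vise; leave alone. Origin: centre of its underside.
- hammer: hammer lying on the bench; leave alone
- wrench: wrench lying on the bench; leave alone
- brush: brush lying on the bench; leave alone
- jar: amber glass jar with a lid, 68 mm across, 90 mm high; leave alone. Origin: centre of its underside.
- offcut: steel block 90 x 30 x 30 mm; leave alone. Origin: centre of its underside.

How it is judged:
By the outcome, as a careful person would: the job done as asked, in the order asked, and still so for the second after the job is handed in, with the robot touching nothing.
It also fails if it takes over 45 s, if anything falls off the work surface, if the arm or the gripper's body presses on something with over 40 N, if the wrist force passes 120 N, or if a joint passes its speed limit or range.

### The arm

A 6-joint arm with a two-finger parallel gripper is mounted at the origin on the work surface. World frame = base frame: x ahead of the robot, y to its left, z up, the work surface at z = 0. Lengths are in m, angles in rad, forces in N, time in s.
With the tool pointing down it reaches from about 0.35 to 0.85 m from the base axis. Payload 8.1 kg.
Tool frame: the origin (TCP) lies at the centre of the arm's flange, where the gripper is bolted on; the fingertips stand 186 mm ahead of it and the grasp point (between the pads) lies 167 mm ahead of it (robot.grasp_offset is the distance from the TCP to the grasp point, in m); z points along the fingers, y is the line along which they close (so a half turn about z gives the same grasp; the last joint's range is limited). The gripper opens to 93 mm and grips with 3 to 60 N. Pads are 15 mm wide; open, the fingers measure 128 mm over their backs; the gripper's body (75 mm by 188 mm) begins 65 mm behind the grasp point.
Start: joints at [1.215, 0.13, 1.488, -0, 1.523, -0.085], TCP at [0.16, 0.578, 0.405] pointing down, gripper open.
Joint ranges: [-2.96, 2.96], [-0.89, 2.26], [0.02, 2.5], [-1.34, 4.48], [0, 2.73], [-2.66, 2.66]. Speed limits (rad/s): [2.39, 2.39, 2.79, 3.14, 3.14, 3.14].

### API

Orientations are given as a rotation vector (axis times angle).
In Python, from plant import robot gives the robot as it stands.
- The arm moves only by the tool drive_tool, never from a script. Its argument "moves" is one flat list of numbers, 7 for each row, row after row: the finger opening in mm, from 0 to 93, then the shift along the tool's x, y, z in mm, then the turn, a rotation vector about the tool's x, y, z in degrees. A call has 1 to 8 rows; each row shifts and turns the commanded pose from where the row before left it, along the tool's axes as they then stand; what a row does not reach is not made up. A row lasts 1/10 s, in which the tool goes at most 50 mm and 8.59 degrees, less where a joint would pass 70% of its speed; a pose out of reach is approached as far as the arm can. A call is refused whole if a number of a shift passes 50 or a number of a turn 8.59, either way. A call with a gripper value outside its range is refused whole. The fingers move at their own pace and stop on an object; "grip_force" is the grip in N (left out, the last holds). Time passes only in rows, so rows that do not move let the fingers close. It gives the time, the measured TCP pose, the force, the opening and the grip force at its end, in the units of the state.
- robot.read_state(): the state, without advancing time (a new reading comes with each control period).
- robot.read_camera(name): name is "scene" or "top" or "wrist"; returns a dict with "color" (420x560x3 uint8, red, green, blue), "depth" (420x560 float32, m along the optical axis (not along the pixel's ray), 0 where there is no reading), "mtx" (3x3 intrinsics, pixels), "dist_coeffs" ([k1, k2, p1, p2, k3] as OpenCV has them; the pictures are not rectified), "R" (3x3) and "t" (3): a world point X has camera coordinates R X + t. Camera axes: x right, y down, z forward; pixel columns grow to the right and rows downward; lengths in m; the calibration is good to about 2 mm. A picture is of the moment at which its call begins.
- robot.close_job(): hands the job in; it is judged then, once.
The state is a dict: "t": time; "q": joint angles; "dq": joint speeds; "joint_torque": joint torques, N m; "tool_pos": TCP position; "orientation": TCP orientation; "force": force on the tool from outside, world axes, zero at the start; "wrist_torque": the same for the moment, N m; "opening": finger opening in m; "gripper_force": force on a finger pad.
Only numpy, scipy, OpenCV 4.12 (cv2) and the standard library are available. Lean on these libraries where they do the work, as an engineer would, in place of code of your own. Each camera call takes 0.05 s, during which the arm holds its last target. There are 200 camera calls.

## Working session

There is one attempt and no reset: what is moved stays moved. The work goes in short steps, Python scripts to look and compute and a tool call to move; the robot and the scene stay as the last step left them, time stands still between calls to the robot, and variables do not carry over. Pictures are saved under pics/ and viewed, at most 10 in all, crops included, and the job is handed in when it is done.

Besides the shell and the picture viewer there is one more tool, called after "Call:" as name(argument=value, ...) on one line, values as JSON. drive_tool: Moves the arm, as the interface text tells. Its arguments: {"type":"object","properties":{"moves":{"type":"array","items":{"type":"number"}},"grip_force":{"type":"number"}},"required":["moves"]}

```bash
ls; mkdir -p pics; cat > h.py <<'E'
import numpy as np, cv2
from plant import robot
def ray(c,u,v):
    p=cv2.undistortPoints(np.array([[[u,v]]],float),c["mtx"],c["dist_coeffs"])[0,0]
    R=np.array(c["R"]);t=np.array(c["t"])
    return -R.T@t, R.T@np.array([p[0],p[1],1.])
def onz(c,u,v,z):
    o,d=ray(c,u,v); return o+d*(z-o[2])/d[2]
def dep(c,u,v):
    o,d=ray(c,u,v); return o+d*c["depth"][int(v),int(u)]
def save(c,n): cv2.imwrite("pics/"+n,c["color"][:,:,::-1])
E
python3 - <<'E'
from h import *
import pickle
for n in("scene","top"):
    c=robot.read_camera(n); save(c,n+"1.png"); pickle.dump(c,open(n+".pkl","wb")); print(n,-np.array(c["R"]).T@c["t"])
s=robot.read_state(); print({k:np.round(v,3) for k,v in s.items()}, robot.grasp_offset)
E
```

```text
pics
scene [ 1.51274608 -0.48166077  0.79702615]
top [0.29983455 0.01699251 1.44540925]
{'t': np.float64(0.1), 'q': array([ 1.215,  0.131,  1.489, -0.   ,  1.523, -0.085]), 'dq': array([ 0.001, -0.001, -0.002,  0.   , -0.   ,  0.   ]), 'joint_torque': array([ 1.0000e-03, -5.6134e+01, -4.9309e+01,  7.7000e-02,  2.9000e-02,
       -0.0000e+00]), 'tool_pos': array([0.16 , 0.578, 0.404]), 'orientation': array([-4.240e-01, -3.113e+00,  3.000e-03]), 'force': array([-0.714,  0.484, -0.722]), 'wrist_torque': array([-0.007, -0.009,  0.005]), 'gripper_force': np.float64(0.0), 'opening': np.float64(0.093)} 0.1673
```

View pics/top1.png

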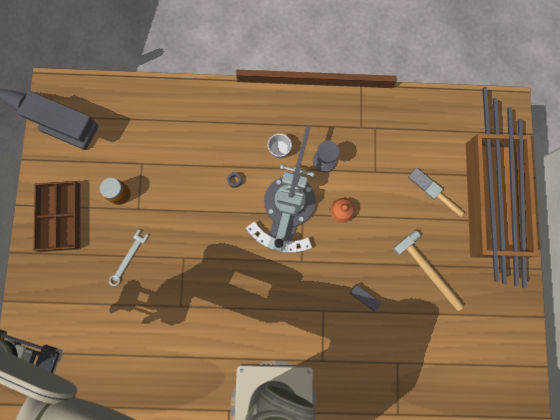

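View pics/scene1.png

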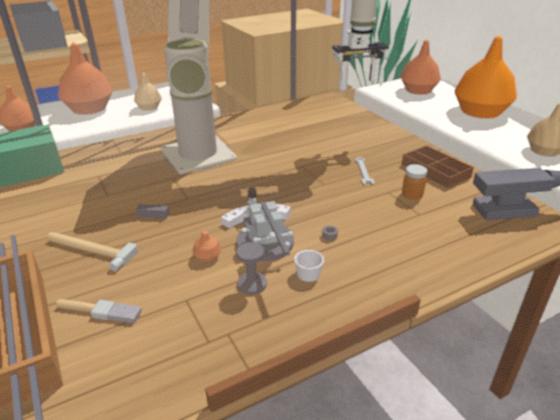

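The top view shows the knob at about (279,243), the bar pointing up to (307,128), the rest at (327,155) to the right of the bar, and the tin at (280,146) to the left. The vise must therefore turn clockwise (negative), which takes the knob toward the arc's left end (252,232).

```bash
python3 - <<'E'
from h import *
import pickle
c=pickle.load(open("top.pkl","rb"))
im=c["color"][110:270,200:380,::-1]
cv2.imwrite("pics/crop1.png",cv2.resize(im,None,fx=4,fy=3.75,interpolation=cv2.INTER_CUBIC) if 0 else cv2.resize(im,None,fx=3.7,fy=3.7,interpolation=cv2.INTER_CUBIC))
g=c["color"].astype(int).max(2)
m=(g<45).astype(np.uint8); m[:225]=0; m[262:]=0; m[:,:262]=0;m[:,298:]=0
n,l,st,ce=cv2.connectedComponentsWithStats(m)
for i in range(1,n):
    if st[i,4]>15: print(st[i],ce[i],onz(c,*ce[i],.09), dep(c,*ce[i]))
E
```

```text
(no output)
```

View pics/crop1.png

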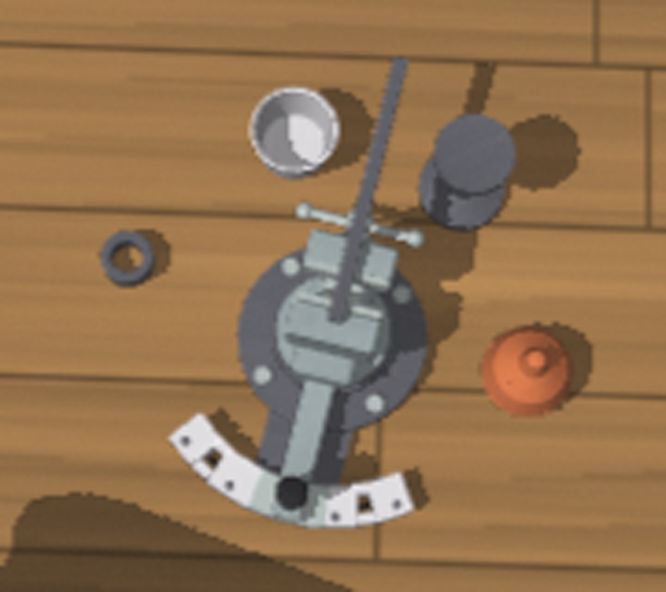

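The crop shows the knob at (291,493), the left hole at (212,458) and the right hole at (365,503), with the bar running from (342,310) to (400,62). I'll turn these into world points.

```bash
python3 - <<'E'
from h import *
import pickle
c=pickle.load(open("top.pkl","rb"))
P=lambda x,y,z: onz(c,200+(x+.5)/3.7-.5,110+(y+.5)/3.7-.5,z)
def show(n,*a): p=P(*a); print(n,p.round(4)); return p
k=show("knob",291,492,.09)
a=show("bar in",342,312,.128); b=show("bar tip",400,62,.128)
L=show("holeL",212,458,.026);R=show("holeR",365,503,.026)
rest=show("rest",474,155,.108); foot=show("foot disc",333,340,.02)
d=(b-a)[:2]; d/=np.linalg.norm(d); th=np.arctan2(d[1],d[0]);print("bar dir",th)
piv=k[:2]+.14*d; print("pivot",piv, "bar perp offset of a", np.cross(d,a[:2]-piv))
for n,p in(("L",L),("R",R),("rest",rest)):
    v=p[:2]-piv; ang=np.arctan2(v[1],v[0])-th-(0 if n=="rest" else np.pi); ang=(ang+np.pi)%(2*np.pi)-np.pi
    print(n,np.linalg.norm(v),ang)
g=P(530,370,.05); print("gourd",g); print("collar",P(127,258,.02))
E
```

```text
knob [0.453  0.0015 0.09  ]
bar in [ 0.5865 -0.0322  0.128 ]
bar tip [ 0.7865 -0.0718  0.128 ]
holeL [0.4855 0.0649 0.026 ]
holeR [ 0.4534 -0.0586  0.026 ]
rest [ 0.72   -0.1326  0.108 ]
foot disc [ 0.5864 -0.0295  0.02  ]
bar dir -0.19550419927691512
pivot [ 0.59037894 -0.0257089 ] bar perp offset of a -0.007080103905336737
L 0.13858003065781993 -0.5168007683886073
R 0.1408481286277428 0.43136789463914305
rest 0.16798207613422966 -0.4942541299862784
gourd [ 0.56163167 -0.18641752  0.05      ]
collar [0.64890598 0.14123481 0.02      ]<stdin>:11: DeprecationWarning: Arrays of 2-dimensional vectors are deprecated. Use arrays of 3-dimensional vectors instead. (deprecated in NumPy 2.0)
```

```bash
cat >> h.py <<'E'
from scipy.spatial.transform import Rotation as Ro
def plan(xyz,ydir):
    """turn about tool z (deg) so tool y lies along +-ydir (angle), then shift (mm) in the turned axes"""
    s=robot.read_state(); R=Ro.from_rotvec(s["orientation"])
    M=R.as_matrix(); cur=np.arctan2(M[1,1],M[0,1]); 
    t=-(ydir-cur); t=(t+np.pi/2)%np.pi-np.pi/2
    x=np.array([np.cos(ydir),np.sin(ydir),0]); 
    z=np.array([0,0,-1.]); yy=Ro.from_rotvec([0,0,-t]).apply([np.cos(cur),np.sin(cur),0]); xx=np.cross(yy,z)
    T=np.stack([xx,yy,z],1)
    R2=Ro.from_matrix(T); tilt=(R.inv()*R2).as_rotvec(degrees=True)
    d=np.array(xyz)-s["tool_pos"]
    print("turn deg",tilt.round(2),"shift mm",(T.T@d*1000).round(1),"t",s["t"],"q6",s["q"][5].round(2),"F",s["force"].round(2),"open",s["opening"], "pos",s["tool_pos"].round(4))
    return T
E
python3 -c "
from h import *
plan([.453,.0015,.345],-.2+np.pi/2)"
```

```text
turn deg [-0.09 -0.01 -4.06] shift mm [-401.3 -506.8   58.8] t 0.1 q6 -0.09 F [-0.71  0.48 -0.72] open 0.09274465964200365 pos [0.1604 0.5779 0.4038]
```

Call:
drive_tool(moves=[60, 0, 0, 0, 0, 0, -4.06, 60, -28, -36, 0, 0, 0, 0, 60, -28, -36, 0, 0, 0, 0, 60, -28, -36, 0, 0, 0, 0, 60, -28, -36, 0, 0, 0, 0, 60, -28, -36, 0, 0, 0, 0, 60, -28, -36, 0, 0, 0, 0, 60, -28, -36, 0, 0, 0, 0])

```text
t: 0.9
tool_pos: [0.3027, 0.2905, 0.4044]
orientation: [-0.313, -3.126, 0.0]
force: [1.8, -0.9, 0.5]
opening: 0.06
gripper_force: 0.0
```

Call:
drive_tool(moves=[60, -28, -36, 6, 0, 0, 0, 60, -28, -36, 8, 0, 0, 0, 60, -28, -36, 8, 0, 0, 0, 60, -28, -36, 8, 0, 0, 0, 60, -28, -36, 8, 0, 0, 0, 60, -28, -36, 8, 0, 0, 0, 60, -28, -36, 8, 0, 0, 0, 60, 0, 0, 0, 0, 0, 0])

```text
t: 1.7
tool_pos: [0.4454, 0.0021, 0.3492]
orientation: [-0.321, -3.123, 0.002]
force: [-1.0, 0.9, -0.2]
opening: 0.0601
gripper_force: 0.0
```

```bash
python3 - <<'E'
from h import *
plan([.453,.0015,.345],-.2+np.pi/2)
c=robot.read_camera("wrist"); save(c,"w1.png")
import pickle; pickle.dump(c,open("w1.pkl","wb"))
E
```

```text
turn deg [-0.1  -0.1  -0.29] shift mm [-7.6  0.9  4.2] t 1.7 q6 -1.48 F [-1.05  0.89 -0.22] open 0.060108793596425146 pos [0.4454 0.0021 0.3492]
```

View pics/w1.png

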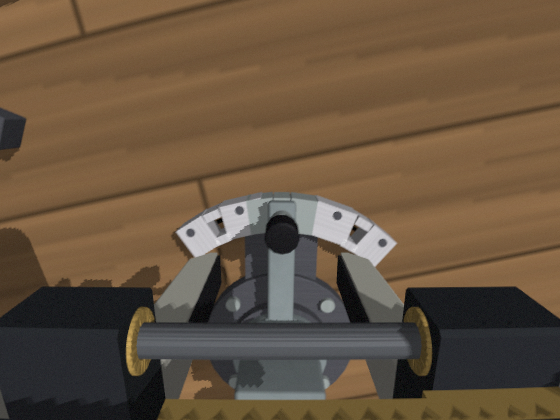

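The wrist view shows the knob's top face at about (282,237), with the target hole at (356,235) and the other one at (219,227). I'll check their positions.

```bash
python3 - <<'E'
from h import *
import pickle; c=pickle.load(open("w1.pkl","rb"))
k=onz(c,282,237,.09); print("knob",k, "depth pt",dep(c,282,238)); 
A=onz(c,356,235,.026);B=onz(c,219,227,.026); print(A,B,"depth arc",dep(c,380,245))
lug=[onz(c,281,y,.044) for y in(262,312)]; d=lug[0]-lug[1]; print("lug dir",np.arctan2(-d[1],-d[0]))
for th in(-.19,-.21,-.23):
    piv=k[:2]+.14*np.array([np.cos(th),np.sin(th)])
    for p in(A,B):
        v=piv-p[:2]; print(th,piv.round(4),np.linalg.norm(v).round(4),(np.arctan2(v[1],v[0])-th).round(3))
E
```

```text
knob [0.45303244 0.00223962 0.09      ] depth pt [0.45357003 0.00212407 0.09062049]
[0.48704213 0.06524887 0.026     ] [ 0.45389827 -0.05616599  0.026     ] depth arc [0.50105674 0.08560352 0.02669568]
lug dir -0.2035391698742866
-0.19 [ 0.5905 -0.0242] 0.1368 -0.523
-0.19 [ 0.5905 -0.0242] 0.1403 0.42
-0.21 [ 0.59   -0.0269] 0.1382 -0.521
-0.21 [ 0.59   -0.0269] 0.1392 0.422
-0.23 [ 0.5893 -0.0297] 0.1396 -0.518
-0.23 [ 0.5893 -0.0297] 0.138 0.423
```

Call:
drive_tool(moves=[60, -8, 1, 20, 0, 0, -0.3, 60, 0, 0, 25, 0, 0, 0, 60, 0, 0, 25, 0, 0, 0, 60, 0, 0, 20, 0, 0, 0, 60, 0, 0, 12, 0, 0, 0, 60, 0, 0, 0, 0, 0, 0])

```text
t: 2.35
tool_pos: [0.4515, 0.0066, 0.2471]
orientation: [-0.303, -3.123, -0.0]
force: [0.7, 0.2, 0.0]
opening: 0.06
gripper_force: 0.0
```

```bash
python3 - <<'E'
from h import *
plan([.453,.002,.247],-.21+np.pi/2)
c=robot.read_camera("wrist"); save(c,"w2.png")
E
```

```text
turn deg [-0.01 -0.2   0.94] shift mm [-2.4 -4.2  0.1] t 2.35 q6 -1.48 F [0.69 0.23 0.04] open 0.06000076127495913 pos [0.4515 0.0066 0.2471]
```

View pics/w2.png

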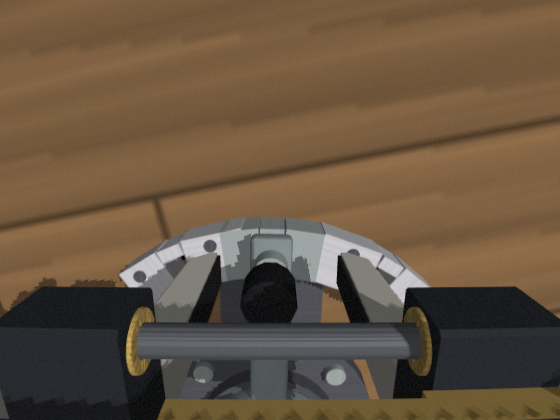

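The knob (268,290) sits a little left of the finger midline (280), which agrees with the computed 4 mm offset. I'll correct it and close.

Call:
drive_tool(moves=[60, -2.4, -4.3, 0, 0, 0, 0.9, 40, 0, 0, 0, 0, 0, 0, 32, 0, 0, 0, 0, 0, 0, 32, 0, 0, 0, 0, 0, 0], grip_force=10)

```text
t: 2.8
tool_pos: [0.4544, 0.0009, 0.2494]
orientation: [0.33, 3.123, 0.0]
force: [-0.5, -0.2, 0.7]
opening: 0.0406
gripper_force: 0.0
```

```bash
python3 - <<'E'
from h import *
plan([.453,.002,.247],-.21+np.pi/2)
E
```

```text
turn deg [ 0.01  0.06 -0.04] shift mm [1.6 0.8 2.4] t 2.8 q6 -1.47 F [-0.5  -0.16  0.66] open 0.040600485707524885 pos [0.4544 0.0009 0.2494]
```

Call:
drive_tool(moves=[22, 1, 0.8, 1.5, 0, 0, 0, 22, 0, 0, 0, 0, 0, 0, 22, 0, 0, 0, 0, 0, 0, 22, 0, 0, 0, 0, 0, 0, 22, 0, 0, 0, 0, 0, 0, 22, 0, 0, 0, 0, 0, 0])

```text
t: 3.4
tool_pos: [0.4532, 0.0021, 0.2471]
orientation: [-0.33, -3.124, -0.0]
force: [-0.9, 0.3, -0.9]
opening: 0.0255
gripper_force: 10.0
```

Call:
drive_tool(moves=[22, 0, 0, 0, 0, 0, 0, 22, 0, 0, 0, 0, 0, 0, 22, 0, 0, -3, 0, 0, 0, 22, 0, 0, -4, 0, 0, 0, 22, 0, 0, -4, 0, 0, 0, 22, 0, 0, -4, 0, 0, 0, 22, 0, 0, -1.5, 0, 0, 0, 22, 0, 0, 0, 0, 0, 0], grip_force=45)

```text
t: 4.2
tool_pos: [0.4531, 0.0021, 0.2636]
orientation: [-0.33, -3.124, -0.0]
force: [3.2, 0.3, -12.5]
opening: 0.0254
gripper_force: 45.0
```

Call:
drive_tool(moves=[22, 0, 2.44, 0, 0, 0, 1, 22, -0.09, 4.89, 0, 0, 0, 2, 22, -0.09, 4.89, 0, 0, 0, 2, 22, -0.09, 4.89, 0, 0, 0, 2, 22, -0.09, 4.89, 0, 0, 0, 2, 22, 0, 2.44, 0, 0, 0, 1, 22, 0, 0, 0, 0, 0, 0])

```text
t: 4.9
tool_pos: [0.4604, 0.0255, 0.2635]
orientation: [-0.601, -3.083, 0.0]
force: [3.3, -1.3, -13.4]
opening: 0.0252
gripper_force: 45.0
```

```bash
cat >> h.py <<'E'
def ang(p=np.array([.59,-.0272])):
    s=robot.read_state(); v=p-s["tool_pos"][:2]; th=np.arctan2(v[1],v[0])+.21
    M=Ro.from_rotvec(s["orientation"]).as_matrix(); yaw=np.arctan2(M[1,1],M[0,1])-np.pi/2+.21
    F=M.T@s["force"]
    print("t",s["t"],"swing",th.round(4),"yaw",((yaw+1.5)%np.pi-1.5).round(4),"r",np.linalg.norm(v).round(4),"z",s["tool_pos"][2].round(4),"Ftool",F.round(1),"open",s["opening"].round(4),"T",s["wrist_torque"].round(2))
E
python3 -c "
from h import *
ang()"
```

```text
Traceback (most recent call last):
  File "h.py", line 29, in ang
    print("t",s["t"],"swing",th.round(4),"yaw",((yaw+1.5)%np.pi-1.5).round(4),"r",np.linalg.norm(v).round(4),"z",s["tool_pos"][2].round(4),"Ftool",F.round(1),"open",s["opening"].round(4),"T",s["wrist_torque"].round(2))
                                                                                                                                                                     ^^^^^^^^^^^^^^^^^^
AttributeError: 'float' object has no attribute 'round'
```

Call:
drive_tool(moves=[22, 0, 2.44, 0, 0, 0, 1, 22, -0.09, 4.89, 0, 0, 0, 2, 22, -0.09, 4.89, 0, 0, 0, 2, 22, -0.09, 4.89, 0, 0, 0, 2, 22, -0.09, 4.89, 0, 0, 0, 2, 22, -0.09, 4.89, 0, 0, 0, 2, 22, -0.09, 4.89, 0, 0, 0, 2, 22, 0, 0, 0, 0, 0, 0])

```text
t: 5.7
tool_pos: [0.4758, 0.0535, 0.2637]
orientation: [0.947, 2.995, 0.0]
force: [3.5, 0.3, -13.6]
opening: 0.0252
gripper_force: 45.0
```

```bash
sed -i 's/s\["opening"\].round(4)/round(float(s["opening"]),4)/' h.py
python3 -c "
from h import *
ang()
c=robot.read_camera('wrist'); save(c,'w3.png')
"
```

```text
t 5.7 swing -0.4053 yaw -0.4025 r 0.1398 z 0.2637 Ftool [-2.7  2.2 13.6] open 0.0252 T [-0.08 -0.63  0.01]
```

View pics/w3.png

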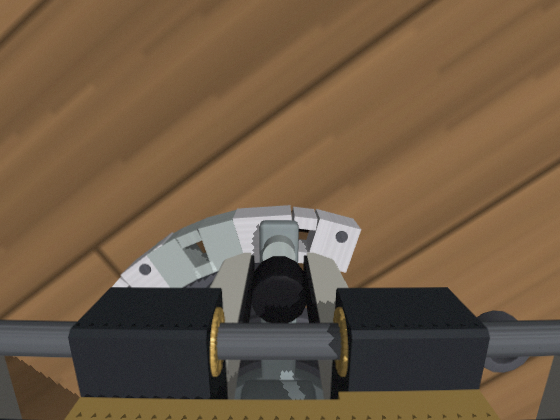

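The hole is the dark sliver at (305,237), just ahead of the knob (279,290). I'll lower the pin close to the arc, loosen the grip so the pin rides, and then feel along.

Call:
drive_tool(moves=[22, 0, 0, 2.2, 0, 0, 0, 22, 0, 0, 2, 0, 0, 0, 28, 0, 0, 0, 0, 0, 0, 28, 0, 0, 0, 0, 0, 0, 28, 0, 0, 0, 0, 0, 0], grip_force=30)

```text
t: 6.25
tool_pos: [0.4762, 0.0532, 0.2608]
orientation: [0.946, 2.994, 0.001]
force: [-0.1, 0.8, -0.3]
opening: 0.0279
gripper_force: 0.0
```

Call:
drive_tool(moves=[28, 0, 1.22, 0, 0, 0, 0.5, 28, 0, 1.22, 0, 0, 0, 0.5, 28, 0, 1.22, 0, 0, 0, 0.5, 28, 0, 1.22, 0, 0, 0, 0.5, 28, 0, 0, 0, 0, 0, 0])

```text
t: 6.75
tool_pos: [0.4786, 0.0566, 0.2602]
orientation: [0.999, 2.978, -0.003]
force: [-3.5, -5.3, 5.2]
opening: 0.0283
gripper_force: 3.1
```

```bash
python3 -c "
from h import *
ang()"
```

```text
t 6.75 swing -0.4349 yaw -0.4376 r 0.1393 z 0.2602 Ftool [-0.4 -6.3 -5.1] open 0.0283 T [-1.    0.53  0.01]
```

Call:
drive_tool(moves=[28, 0, 1.22, -0.3, 0, 0, 0.5, 28, 0, 1.22, 0, 0, 0, 0.5, 28, 0, 1.22, 0, 0, 0, 0.5, 28, 0, 0, 0, 0, 0, 0])

```text
t: 7.15
tool_pos: [0.4808, 0.0595, 0.2602]
orientation: [1.038, 2.965, -0.003]
force: [-2.5, -5.5, 2.2]
opening: 0.0284
gripper_force: 2.7
```

Call:
drive_tool(moves=[28, 0, 1.22, 0, 0, 0, 0.5, 28, 0, 0, 0, 0, 0, 0])

```text
t: 7.35
tool_pos: [0.4816, 0.0604, 0.2602]
orientation: [1.051, 2.96, -0.003]
force: [-1.9, -5.8, 2.7]
opening: 0.0281
gripper_force: 2.8
```

```bash
python3 -c "
from h import *
ang()"
```

```text
t 7.35 swing -0.4696 yaw -0.4726 r 0.1394 z 0.2602 Ftool [-2.2 -5.7 -2.7] open 0.0281 T [-1.01  0.42 -0.  ]
```

Call:
drive_tool(moves=[28, 0, 1.22, 0, 0, 0, 0.5, 28, 0, 0, 0, 0, 0, 0])

```text
t: 7.55
tool_pos: [0.4823, 0.0614, 0.2602]
orientation: [1.064, 2.955, -0.003]
force: [-0.3, -5.4, 2.7]
opening: 0.0281
gripper_force: 2.6
```

Call:
drive_tool(moves=[28, 0, 1.22, 0, 0, 0, 0.5, 28, 0, 0, 0, 0, 0, 0])

```text
t: 7.75
tool_pos: [0.4831, 0.0623, 0.2601]
orientation: [1.077, 2.951, -0.003]
force: [-1.0, -5.5, 1.8]
opening: 0.0281
gripper_force: 2.5
```

```bash
python3 -c "
from h import *
ang()"
```

```text
t 7.75 swing -0.4872 yaw -0.49 r 0.1394 z 0.2601 Ftool [-2.8 -4.8 -1.7] open 0.0281 T [-0.99  0.29  0.03]
```

Call:
drive_tool(moves=[28, 0, 1.22, 0, 0, 0, 0.5, 28, 0, 0, 0, 0, 0, 0])

```text
t: 7.95
tool_pos: [0.4839, 0.0633, 0.2601]
orientation: [1.09, 2.946, -0.002]
force: [-1.5, -5.5, 0.7]
opening: 0.0285
gripper_force: 2.1
```

Call:
drive_tool(moves=[28, 0, 1, 0, 0, 0, 0.4, 28, 0, 0, 0, 0, 0, 0])

```text
t: 8.15
tool_pos: [0.4845, 0.0641, 0.2599]
orientation: [1.1, 2.942, -0.002]
force: [-0.1, -5.7, -1.1]
opening: 0.028
gripper_force: 2.1
```

```bash
python3 -c "
from h import *
ang()"
```

```text
t 8.15 swing -0.5036 yaw -0.5055 r 0.1395 z 0.2599 Ftool [-3.6 -4.4  1.1] open 0.028 T [-0.94  0.05 -0.  ]
```

Call:
drive_tool(moves=[28, 0, 1, 0, 0, 0, 0.4, 28, 0, 0, 0, 0, 0, 0])

```text
t: 8.35
tool_pos: [0.485, 0.0651, 0.2596]
orientation: [-1.11, -2.939, 0.002]
force: [-1.8, -3.5, -1.8]
opening: 0.0282
gripper_force: 1.6
```

Call:
drive_tool(moves=[28, 0, 1, 0, 0, 0, 0.4, 28, 0, 0, 0, 0, 0, 0])

```text
t: 8.55
tool_pos: [0.4856, 0.0663, 0.2596]
orientation: [-1.12, -2.934, 0.0]
force: [-1.6, -2.4, -1.6]
opening: 0.028
gripper_force: 1.2
```

```bash
python3 -c "
from h import *
ang()
c=robot.read_camera('wrist'); save(c,'w4.png')
for u,v in((278,270),(278,280),(278,290),(278,300)): print(dep(c,u,v).round(4))
"
```

```text
t 8.55 swing -0.5204 yaw -0.5192 r 0.1401 z 0.2596 Ftool [-0.4 -2.9  1.6] open 0.028 T [-0.38  0.23  0.03]
[0.4791 0.0708 0.0918]
[0.4836 0.0667 0.09  ]
[0.4873 0.0634 0.0905]
[0.4912 0.0599 0.0906]
```

View pics/w4.png

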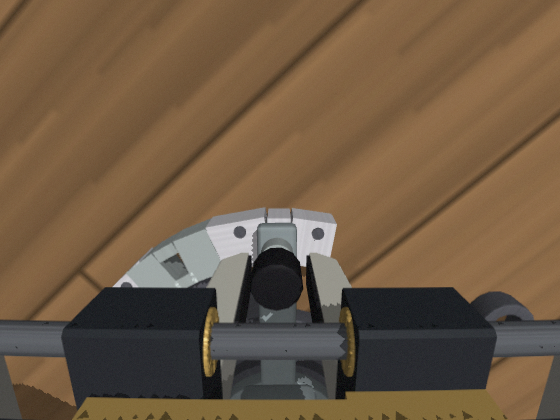

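The knob's top (278,280) now reads 0.090 m high, down from about 0.1015 while the pin was riding. The pin has dropped home, so I'll release and retreat upward.

Call:
drive_tool(moves=[30, 0, -0.5, 0, 0, 0, 0, 50, 0, 0, 0, 0, 0, 0, 50, 0, 0, 0, 0, 0, 0, 50, 0, 0, 0, 0, 0, 0])

```text
t: 9.0
tool_pos: [0.4856, 0.0659, 0.2601]
orientation: [1.119, 2.935, 0.001]
force: [-0.1, 0.3, 0.2]
opening: 0.0478
gripper_force: 0.0
```

Call:
drive_tool(moves=[50, 0, 0, -10, 0, 0, 0, 50, 0, 0, -30, 0, 0, 0, 50, 0, 0, -40, 0, 0, 0, 50, 0, 0, -40, 0, 0, 0, 50, 40, 0, -30, 0, 0, 0, 50, 40, 0, 0, 0, 0, 0, 50, 0, 0, 0, 0, 0, 0])

```text
t: 9.7
tool_pos: [0.4239, 0.1211, 0.4123]
orientation: [1.115, 2.935, 0.004]
force: [0.8, -1.2, 0.0]
opening: 0.0499
gripper_force: 0.0
```

```bash
python3 -c "
from h import *
ang()
c=robot.read_camera('top'); 
im=c['color'][110:270,200:380,::-1]
a=cv2.resize(im,None,fx=2.2,fy=2.2,interpolation=cv2.INTER_CUBIC)
w=robot.read_camera('wrist')
b=cv2.resize(w['color'][:,:,::-1],(int(352*1.0*560/420),352))[:, :400]
b=cv2.resize(b,(400,352))
cv2.imwrite('pics/end.png',np.hstack([a,b]))
"
```

```text
t 9.7 swing -0.5188 yaw -0.5162 r 0.2227 z 0.4123 Ftool [-1.4 -0.3 -0. ] open 0.0499 T [-0.03  0.02  0.08]
```

View pics/end.png

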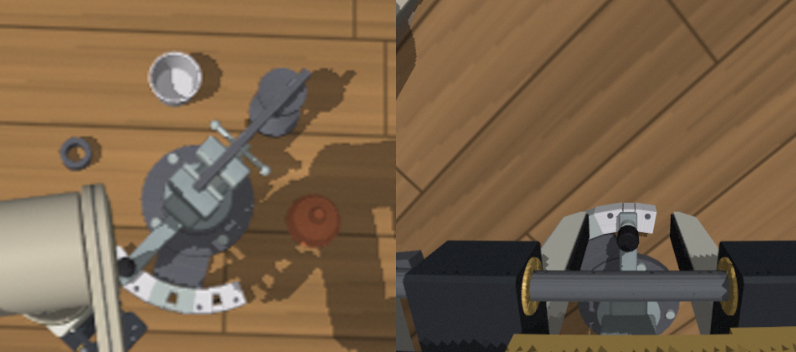

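The bar end now lies over the rest's head at (285,90), the knob is down at (126,267), and the other objects are where they were.

```bash
python3 -c "
from h import *
c=robot.read_camera('top')
print(dep(c,200+126/2.2,110+266/2.2).round(4))
print(robot.close_job())"
```

```text
[0.4848 0.0621 0.0865]
the job is handed in; nothing more can be done
None
```

The vise is locked in its next index hole on the rest's side, about 0.51 rad clockwise. The pin is home, the bar is over the dished head, and the job was handed in at about 10 s with the arm clear.

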